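# Hang the framed resin panel and tug-test it

## Task

Take the tall wood-framed resin panel out of the drying rack and hang it by the steel staple on its back on the J-hook of the pegboard stand, with its resin face outwards and its rubber bumpers against the board. While you still hold it, tug it straight down gently for about a second, with a pull of about 5 N on top of its weight, to make sure that the hook has it, and only then let go and leave it hanging still. Never force it against the stand or the hook (15 N is too much), do not drop it, and leave the other pieces and jars where they are.

Things in the scene. Friction and masses are not known exactly. Their poses are not given: they have to be found in the camera images.
- panel: the panel to hang: seascape resin in a birch frame, a slab 120 mm wide (y), 160 high (z), 16 thick (x), the tallest piece in the rack, 175 to 350 g. Origin: centre of its underside; x points out of the resin face (front). Grip it firmly front to back, mid top edge. Two 14 mm round rubber bumpers stand 13 mm off its back, 45 mm either side of the middle, 16 mm up
- stand: fixed rigid pegboard stand: board 260 mm wide, 10 thick, its top edge 178 mm above the table, on a 12 mm plywood base 270 x 160 mm. Origin on the table under the middle of the board's front face; x points out of the front face (more or less away from the robot). On side pegs 100 mm left and right of the hook hang a palette knife and scissors, within 18 mm of the board
- hook: rigid J-hook, 5 mm steel rod, mid board, axes as the stand's: straight out of the board, then straight up. Origin: shank axis at the board's face, 145 mm above the table. Tip axis 8.5 mm out; tip top 16 mm above the origin; 6 mm free between tip and board, where the bar goes down. Seated bar: axis 4.5 mm above the origin, and 2 mm out from the board when the bumpers touch it
- rack: fixed birch drying rack, base 200 x 85 mm, 14 mm high (the pieces stand on it). Origin: centre of its underside. Three slots in a row along its x, 60 mm apart, each 20 mm wide between dowels that reach 70 mm above the table, 25 mm either side of the middle. Panel, coaster and small tile stand in them in any order, all facing the rack's +x
- coaster: unframed square resin casting 100 x 100 x 14 mm standing in the rack, leave it. Origin: centre of its underside
- small_tile: unframed resin casting 75 mm wide, 90 mm high, 14 mm thick standing in the rack, leave it. Origin: centre of its underside
- pigment_jar: bystander: jar 34 mm across, 36 mm high, on the stand's base plate, off to one side under a hung tool. Origin: centre of its underside
- mixing_cup: bystander: clear cup 72 mm across the rim, 85 mm high, origin at the centre of its underside
- glitter_jar: bystander: jar 48 mm across, 50 mm high, origin at the centre of its underside
- hardener: bystander: white bottle 52 mm across, 140 mm high, origin at the centre of its underside
- shell_bowl: bystander: bowl 84 mm across, 30 mm high, origin at the centre of its underside
- staple_about (a point): the mean place of the staple on the panel's back, at (-19, 0, 93) mm in the panel's frame, axes as the panel's: a level steel bar 4 mm thick, 28 mm long (along y), a leg at each end, its axis 11 mm behind the back face (9 mm free gap). It is screwed on by eye: the true bar lies up to 4 mm higher or lower than this point, hidden behind the panel while it is hung: find it by feel
Mind the look-alikes: they are no part of the job. What is shaped like the panel but red is not meant. What is shaped like the rack but turquoise is not meant.

How it is judged:
On the way, in this order (a step that is already met when the one before it is completed fails the run):
1. the panel is lifted clear of the rack's dowels in the gripper (z of panel in the frame of rack above 0.075 m and contact force between the fingers and panel above 2 N), for 0.1 s.
2. the staple is down on the hook behind its tip and, with the panel still held, the panel is pulled down so that it loads the hook with more than 4.5 N (its weight included) for half a second (z of panel in the frame of hook between -0.0965 and -0.0825 m and x of panel in the frame of hook between 0.017 and 0.0255 m and contact force between panel and hook above 4.5 N and contact force between the fingers and panel above 2 N), for 0.5 s.
At the end, for the whole second after the job is handed in: the panel hangs on the hook with the staple's bar down on the shank between tip and board (the panel's origin 82.5 to 96.5 mm below the hook's and 17 to 25.5 mm out from the board), plumb within 5 degrees, at rest, its weight on the hook, the fingers off it (z of panel in the frame of hook between -0.0965 and -0.0825 m and x of panel in the frame of hook between 0.017 and 0.0255 m and angle between panel's own z axis and vertical below 0.09 rad and contact force between panel and hook above 1 N and contact force between the fingers and panel below 0.05 N and linear speed of panel below 0.02 m/s and angular speed of panel below 0.2 rad/s); the robot touches nothing.
It fails at once if the panel is forced against the stand or its hook with more than 15 N (contact force between panel and stand above 15 N).
It fails at once if the panel is dropped: it moves faster than 0.4 m/s with no finger on it (contact force between the fingers and panel below 0.01 N and linear speed of panel above 0.4 m/s).
It fails at once if another piece, jar, cup, bottle or bowl is shifted by more than 20 mm (distance of any of coaster, small_tile, pigment_jar, mixing_cup, glitter_jar, hardener, shell_bowl from where it was at the start of the episode above 0.02 m).
It also fails if it takes over 54 s, if anything falls off the work surface, if the arm or the gripper's body presses on something with over 40 N, if the wrist force passes 120 N, or if a joint passes its speed limit or range.

## Robot

A 6-joint arm with a two-finger parallel gripper is mounted at the origin on the work surface. World frame = base frame: x ahead of the robot, y to its left, z up, the work surface at z = 0. Lengths are in m, angles in rad, forces in N, time in s.
With the tool pointing down it reaches from about 0.35 to 0.775 m from the base axis. Payload 5.5 kg.
Tool frame: the origin (TCP) lies where the fingers leave the gripper's body, on its centre line; the fingertips stand env.tip_reach ahead of it and the grasp point (between the pads) lies 54 mm ahead of it (env.tip_reach is the distance from the TCP to the fingertips, in m); z points along the fingers, y is the line along which they close (so a half turn about z gives the same grasp; the last joint's range is limited). The gripper opens to 85 mm and grips with 20 to 120 N. Pads are 22 mm wide; open, the fingers measure 114 mm over their backs; the gripper's body (76 mm by 85 mm) begins 54 mm behind the grasp point. The pads swing forward as they close: fully open they stand 13 mm farther back than shut.
Start: joints at [1.089, 0.313, 0.046, 1.304, 0, 1.431], TCP at [0.193, 0.542, 0.304] pointing down, gripper open.
Joint ranges: [-2.76, 2.76], [-0.86, 1.69], [-1.03, 1.26], [-2.2, 2.34], [-1.47, 1.5], [-3.14, 3.14]. Speed limits (rad/s): [2.57, 2.57, 3.14, 3.14, 3.14, 3.14].

## Interface

Orientations are given as a unit quaternion [w, x, y, z].
In Python, from workcell import status, optics, hand_in, env gives the robot as it stands.
- The arm moves only by the shell command python3 -m handwheel 'ROWS' [FORCE]. ROWS is a JSON object whose one key "deltas" holds a list of rows, each a list of 5 numbers: the opening, from -1 (shut) to 1 (fully open), then the shift along the tool's x, y, z in units of 40 mm (1.0 is 40 mm), then the turn about the tool's z in units of 10 degrees (1.0 is 10 degrees). In form: {"deltas": [[jaw, x, y, z, roll], ...]}. A call has 1 to 20 rows; each row shifts and turns the commanded pose from where the row before left it, along the tool's axes as they then stand; what a row does not reach is not made up. A row lasts 1/8 s, in which the tool goes at most 62.5 mm and 10.7 degrees, less where a joint would pass 70% of its speed; a pose out of reach is approached as far as the arm can. A call is refused whole if a number of a shift passes 1 or a number of a turn 1, either way. A call with a gripper value outside its range is refused whole. The fingers move at their own pace and stop on an object; FORCE is the grip in N (left out, the last holds). Time passes only in rows, so rows that do not move let the fingers close. It gives the time, the measured TCP pose, the force, the opening and the grip force at its end, in the units of the state.
- status.get_state(): the state, without advancing time (a new reading comes with each control period).
- optics.read_camera(name): name is "side" or "top"; returns a dict with "frame" (420x560x3 uint8, red, green, blue), "depth" (420x560 float32, m along the optical axis (not along the pixel's ray), 0 where there is no reading), "vfov" (degrees; the focal length in pixels is half the picture's height over the tangent of half this angle, whatever the lens; pixels are square), "cx", "cy" (the principal point, pixels), "origin" and "attitude" of the camera in the world. Camera axes: x right, y down, z forward; pixel columns grow to the right and rows downward; lengths in m; the calibration is good to about 2 mm. A picture is of the moment at which its call begins.
- hand_in(): hands the job in; it is judged then, once.
The state is a dict: "clock": time; "joint_pos": joint angles; "qvel": joint speeds; "tau": joint torques, N m; "tcp_pos": TCP position; "orientation": TCP orientation; "wrist_force": force on the tool from outside, world axes, zero at the start; "ft_torque": the same for the moment, N m; "finger_gap": finger opening in m; "grip_force": force on a finger pad.
Only numpy, scipy, OpenCV 4.12 (cv2) and the standard library are available. Lean on these libraries where they do the work, as an engineer would, in place of code of your own. Each camera call takes 0.05 s, during which the arm holds its last target. There are 200 camera calls.

## Working session

There is one attempt and no reset: what is moved stays moved. The work goes in short steps, Python scripts to look and compute and a shell command to move; the robot and the scene stay as the last step left them, time stands still between calls to the robot, and variables do not carry over. Pictures are saved under pics/ and viewed, at most 10 in all, crops included, and the job is handed in when it is done.

```bash
ls; mkdir -p pics; cat > h.py <<'E'
import numpy as np, cv2
from workcell import status, optics, env
from scipy.spatial.transform import Rotation as R
def rot(q): return R.from_quat([q[1],q[2],q[3],q[0]]).as_matrix()
def cam(n):
    c=optics.read_camera(n); c['f']=210/np.tan(np.radians(c['vfov'])/2)
    a=np.array(c['attitude']); c['R']=rot(a) if a.size==4 else a.reshape(3,3)
    return c
def pts(c):
    v,u=np.mgrid[0:420,0:560]; d=c['depth']
    P=np.stack([(u-c['cx'])/c['f']*d,(v-c['cy'])/c['f']*d,d],-1)
    P=P@c['R'].T+np.array(c['origin']); P[d==0]=np.nan
    return P
E
python3 - <<'E'
from h import *
for n in('side','top'):
    c=cam(n); cv2.imwrite(f'pics/{n}0.png',c['frame'][:,:,::-1]); np.savez(f'{n}0.npz',P=pts(c),f=c['frame'])
    print(n,{k:c[k] for k in('vfov','cx','cy','origin','attitude')}, (c['depth']>0).mean())
print(status.get_state(), env.tip_reach)
E
```

```text
pics
side {'vfov': 56.94106795739981, 'cx': 285.3783845636071, 'cy': 212.11479968148487, 'origin': array([ 0.02976595, -0.72000353,  0.65273922]), 'attitude': array([-0.45581908,  0.83091427, -0.27386593,  0.16373115])} 0.9959991496598639
top {'vfov': 45.159420992833475, 'cx': 286.70068307420036, 'cy': 208.670689942373, 'origin': array([ 0.30990712, -0.06011245,  1.32283133]), 'attitude': array([ 0.06530258, -0.69875904,  0.70910873, -0.06808948])} 0.9960756802721088
{'clock': 0.1, 'joint_pos': array([1.08938475e+00, 3.13911760e-01, 4.51157648e-02, 1.30360379e+00,
       3.94937420e-05, 1.43118524e+00]), 'qvel': array([-0.00078157, -0.00230187,  0.00270443, -0.00023079,  0.00124282,
       -0.00123734]), 'tau': array([ 2.96879021e-03, -4.81724274e+01,  2.99244422e+01,  1.27804518e-02,
       -1.66027330e-04,  2.18551048e-05]), 'tcp_pos': array([0.19258359, 0.54144122, 0.30311513]), 'orientation': array([-2.63767704e-04,  1.70069509e-01,  9.85431742e-01, -7.57356117e-04]), 'wrist_force': array([-0.42434595, -0.55161734, -0.13692876]), 'ft_torque': array([0.01444533, 0.00752254, 0.03691897]), 'grip_force': 0.0, 'finger_gap': 0.08551850764571788} 0.0726
```

View pics/side0.png

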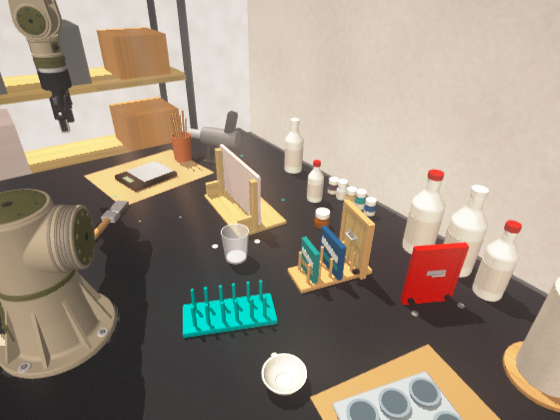

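View pics/top0.png

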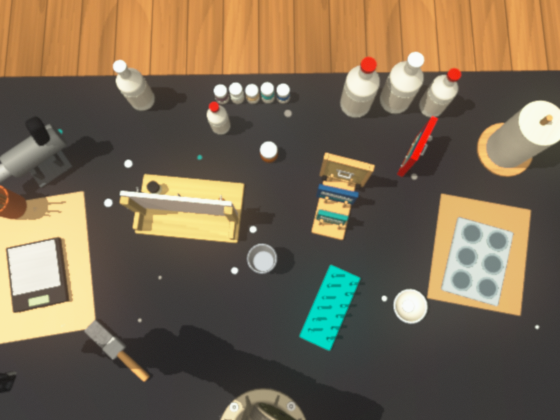

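The side view shows the panel in the birch rack at (357,240), with its staple side facing the robot at about (350,238), and the stand at (240,190). In the top view the panel is at (347,172), the board at (178,203) and the pigment jar at (153,187).

```bash
python3 - <<'E'
from h import *
t=np.load('top0.npz'); s=np.load('side0.npz')
a=cv2.resize(t['f'][140:250,110:250],None,fx=4,fy=4,interpolation=2)   # 560x440
b=cv2.resize(t['f'][140:250,310:370],None,fx=4,fy=4,interpolation=2)
cv2.imwrite('pics/z1.png',np.hstack([a,b])[:,:,::-1])
cv2.imwrite('pics/z2.png',cv2.resize(s['f'][140:295,195:395],None,fx=3.8,fy=3.8,interpolation=2)[:,:,::-1])
def fit(P,m,name):
    Q=P[m]; r=cv2.minAreaRect((Q[:,:2]*1000).astype(np.float32)); print(name,len(Q),r,np.nanmedian(Q[:,2]))
P=t['P'];z=P[...,2];v,u=np.mgrid[0:420,0:560]
reg=(u>305)&(u<380)&(v>145)&(v<245)
for lo,hi in((.16,.19),(.09,.125)): fit(P,reg&(z>lo)&(z<hi),(lo,hi))
fit(P,(u>305)&(u<380)&(v>145)&(v<245)&(z>.008)&(z<.02),'rackbase')
reg=(u>110)&(u<250)&(v>165)&(v<250)
fit(P,reg&(z>.165)&(z<.19),'boardtop'); fit(P,reg&(z>.006)&(z<.018),'standbase')
for uu in range(335,370,4): 
  print(uu,[(int(k),np.round(P[k,uu]*1000).astype(int).tolist()) for k in range(154,184,4)])
E
```

```text
(0.16, 0.19) 382 ((640.3577270507812, -213.50418090820312), (119.11885833740234, 17.901155471801758), 74.48297119140625) 0.17518958965247378
(0.09, 0.125) 729 ((578.2763061523438, -195.47286987304688), (119.35523223876953, 123.44063568115234), 74.01013946533203) 0.10917217966525739
rackbase 944 ((596.6875, -217.7681884765625), (195.16607666015625, 263.4945983886719), 87.95806121826172) 0.014905308704381115
boardtop 710 ((549.6148071289062, 191.62042236328125), (263.2302551269531, 28.707801818847656), 83.73860168457031) 0.17772557347497664
standbase 4148 ((568.9990844726562, 218.86903381347656), (374.3581848144531, 221.9728546142578), 89.15870666503906) 0.012928342777055013
335 [(154, [711, -200, 6]), (158, [649, -182, 177]), (162, [640, -182, 173]), (166, [644, -187, 126]), (170, [643, -190, 90]), (174, [643, -194, 51]), (178, [637, -196, 30]), (182, [630, -197, 16])]
339 [(154, [713, -212, -3]), (158, [650, -192, 172]), (162, [640, -191, 173]), (166, [641, -195, 135]), (170, [637, -198, 113]), (174, [627, -198, 110]), (178, [639, -207, 25]), (182, [629, -207, 19])]
343 [(154, [712, 
[... 677 characters left out ...]
77]), (170, [630, -234, 136]), (174, [629, -239, 101]), (178, [627, -243, 69]), (182, [628, -249, 23])]
359 [(154, [711, -266, 1]), (158, [700, -266, 0]), (162, [639, -239, 173]), (166, [628, -238, 178]), (170, [628, -243, 143]), (174, [626, -247, 111]), (178, [625, -252, 74]), (182, [624, -257, 37])]
363 [(154, [711, -277, 2]), (158, [700, -277, 2]), (162, [639, -248, 174]), (166, [628, -247, 178]), (170, [626, -251, 151]), (174, [623, -255, 122]), (178, [623, -261, 85]), (182, [618, -264, 60])]
367 [(154, [710, -288, 3]), (158, [700, -288, -1]), (162, [689, -288, -2]), (166, [629, -257, 175]), (170, [620, -257, 171]), (174, [619, -262, 138]), (178, [618, -268, 103]), (182, [631, -283, 8])]
```

View pics/z1.png

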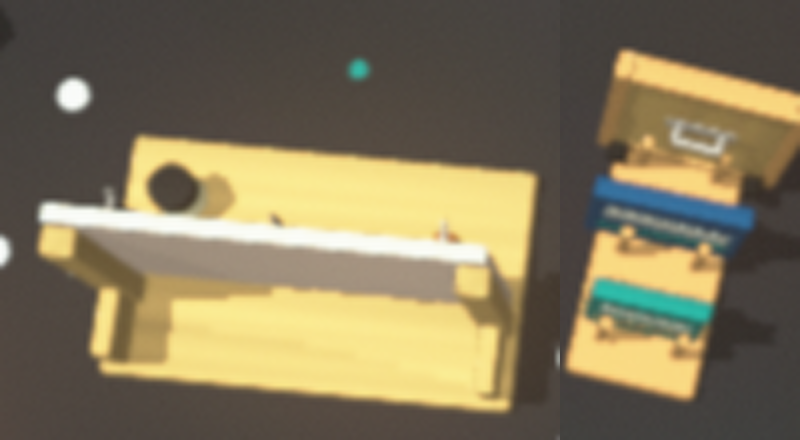

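View pics/z2.png

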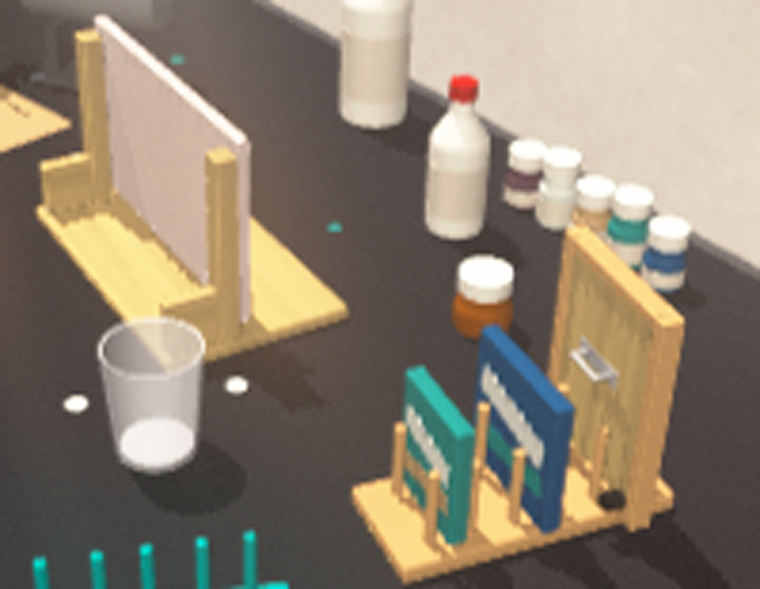

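The top crop shows the board's white top edge from zoom (40,213) to (488,255) and the hook's dark tip at (277,220), which is pixel (179,195). The side crop shows the staple on the panel's back at about (592,362). Next I cast rays for exact poses.

```bash
cat >> h.py <<'E'
def cast(c,u,v,z):
    d=np.stack([(np.asarray(u,float)-c['cx'])/c['f'],(np.asarray(v,float)-c['cy'])/c['f'],np.ones(np.shape(u))],-1)@c['R'].T
    o=np.array(c['origin']); return o+d*((z-o[2])/d[...,2])[...,None]
E
python3 - <<'E'
from h import *
c=cam('top'); P=pts(c); z=P[...,2]; v,u=np.mgrid[0:420,0:560]; f=c['frame'].astype(int)
def rect(m,zz,n):
    m=cv2.morphologyEx(m.astype(np.uint8),cv2.MORPH_OPEN,np.ones((2,2)))
    V,U=np.nonzero(m); Q=cast(c,U,V,zz); r=cv2.minAreaRect((Q[:,:2]*1e3).astype(np.float32)); 
    print(n,len(U),r,'mean',Q.mean(0)); return Q
reg=(u>305)&(u<380)&(v>145)&(v<200)
Q=rect(reg&(z>.168)&(z<.185),.174,'panel top')
hsv=cv2.cvtColor(c['frame'],cv2.COLOR_RGB2HSV)
m=(u>115)&(u<240)&(v>185)&(v<210)&(hsv[...,2]>215)&(hsv[...,1]<40)
Q=rect(m,.178,'board')
# front edge: first row of white per column, half-level
g=f.sum(2)/3; pts_=[]
for uu in range(124,228):
    vs=np.nonzero(m[:,uu])[0]
    if len(vs)<2: continue
    k=vs[0]; col=g[k-5:k+3,uu]; lvl=(col[0:3].mean()+g[k+1,uu])/2
    i=[j for j in range(7) if col[j]<lvl<=col[j+1]]
    if i: i=i[-1]; pts_.append((uu,k-5+i+(lvl-col[i])/(col[i+1]-col[i])))
p=np.array(pts_); E=cast(c,p[:,0],p[:,1],.178)
a=np.polyfit(E[:,1],E[:,0],1); r=E[:,0]-np.polyval(a,E[:,1]); k=abs(r)<.002; a=np.polyfit(E[k,1],E[k,0],1)
print('front edge x=',a,'yaw',-np.degrees(np.arctan(a[0])),k.sum(),len(k),'y ends',Q[:,1].min(),Q[:,1].max())
print('hook', cast(c,[179.25],[195.],.161))
for vv in range(190,200): print(vv,hsv[vv,172:188,2])
E
```

```text
panel top 356 ((637.4237670898438, -215.67861938476562), (119.12319946289062, 17.830780029296875), 74.56198120117188) mean [ 0.63776907 -0.21571493  0.174     ]
board 468 ((555.5390014648438, 189.53396606445312), (257.1448974609375, 10.396626472473145), 83.47733306884766) mean [0.55540059 0.18819046 0.178     ]
front edge x= [0.1173005  0.54102993] yaw -6.690250850137574 100 104 y ends 0.06225412100622906 0.31740991156008264
hook [[0.56842286 0.18595715 0.161     ]]
190 [250 250 250 251 251 250 251 250 250 250 251 250 250 250 250 250]
191 [250 250 250 250 250 250 250 251 250 250 251 250 251 251 250 250]
192 [250 250 250 250 250 248 247 249 250 250 250 250 250 250 250 250]
193 [249 249 249 249 247 233 222 238 247 249 250 250 250 250 250 250]
194 [248 247 249 249 246 223 177 195 235 247 249 249 249 249 249 249]
195 [244 244 248 250 248 230 177 157 206 240 246 247 248 249 249 249]
196 [247 247 249 250 249 244 225 199 210 235 242 243 248 249 250 249]
197 [251 251 251 251 250 249 246 243 243 246 247 247 249 250 250 250]
198 [251 251 251 251 251 251 251 250 250 251 251 251 251 251 250 250]
199 [246 247 247 247 247 248 249 249 250 251 251 251 251 251 251 251]
```

```bash
python3 -m handwheel '{"deltas": [[1,0,0,-0.4,1],[1,0,0,-0.4,1],[1,0.5,-0.6,0,1],[1,0.5,-0.6,0,1],[1,0,-1,0,1],[1,0,-1,0,1],[1,0,-1,0,1],[1,0,-1,0,0.6]]}' 40
```

```text
clock: 1.15
tcp_pos: [-0.0216, 0.4932, 0.3359]
orientation: [0.0, 0.742, 0.67, -0.0]
wrist_force: [0.1, 0.7, -0.2]
finger_gap: 0.0853
grip_force: 0.0
```

```bash
python3 -m handwheel '{"deltas": [[1,0,1,0,0.96],[1,0,1,0,0],[1,0,1,0,0],[1,0,1,0,0],[1,0,1,0,0],[1,0,1,0,0],[1,0,1,0,0],[1,-0.9,1,0,0],[1,-0.9,1,0,0],[1,-0.9,1,0,0],[1,-0.9,0.9,0,0],[1,-0.9,0.9,0,0],[1,-0.9,0.9,0,0],[1,-0.9,0.9,0,0],[1,-0.9,0.9,0,0],[1,-0.9,0.9,0,0],[1,-0.9,0.9,0,0],[1,-0.9,0.9,0,0],[1,0,0,0,0],[1,0,0,0,0]]}'
cat >> h.py <<'E'
def go(x,y,z,yaw):  # remaining move to TCP target, in row units; yaw of tool y, deg
    s=status.get_state(); M=rot(s['orientation']); d=M.T@(np.array([x,y,z])-s['tcp_pos'])
    cy=np.degrees(np.arctan2(M[1,1],M[0,1])); print('tcp',s['tcp_pos'].round(4),'yaw',cy.round(2),'units',(d/.04).round(3),'roll',round((cy-yaw)/10,3),'F',s['wrist_force'].round(2),'grip',s['grip_force'],'t',s['clock'])
E
python3 -c "
from h import *
go(.6377,-.2157,.2206,-15.44)"
```

```text
clock: 3.65
tcp_pos: [0.5687, -0.0544, 0.3271]
orientation: [-0.006, 0.788, 0.616, -0.004]
wrist_force: [1.2, 0.1, 0.8]
finger_gap: 0.0854
grip_force: 0.0
tcp [ 0.5687 -0.0544  0.3271] yaw -13.97 units [-3.498  2.685  2.624] roll 0.147 F [1.17 0.11 0.8 ] grip 0.0 t 3.65
```

```bash
python3 -m handwheel '{"deltas": [[1,-0.7,0.54,0,0.15],[1,-0.7,0.54,0,0],[1,-0.7,0.54,0,0],[1,-0.7,0.54,0,0],[1,-0.7,0.53,0,0],[1,0,0,0,0],[1,0,0,0,0]]}'
python3 -c "
from h import *
go(.6377,-.2157,.2206,-15.44)
print(rot(status.get_state()['orientation'])[:,2])"
```

```text
clock: 4.53
tcp_pos: [0.6361, -0.2161, 0.3265]
orientation: [-0.005, 0.795, 0.606, -0.004]
wrist_force: [-0.2, 0.2, -0.3]
finger_gap: 0.0851
grip_force: 0.0
tcp [ 0.6361 -0.2161  0.3265] yaw -15.36 units [0.02  0.071 2.647] roll 0.008 F [-0.19  0.17 -0.35] grip 0.0 t 4.525
[-0.01291402  0.0037619  -0.99990953]
```

```bash
python3 -m handwheel '{"deltas": [[1,0.02,0.07,0.6,0],[1,0,0,0.6,0],[1,0,0,0.6,0],[1,0,0,0.6,0],[1,0,0,0.25,0],[1,0,0,0,0],[1,0,0,0,0]]}'
python3 - <<'E'
from h import *
go(.6377,-.2157,.2206,-15.44)
f=cam('side')['frame'][150:300,270:410]
g=cam('top')['frame'][120:232,300:400]
cv2.imwrite('pics/g1.png',np.hstack([cv2.resize(f,(400,430)),cv2.resize(g,(384,430))])[:,:,::-1])
E
```

```text
clock: 5.4
tcp_pos: [0.6385, -0.2171, 0.2218]
orientation: [-0.004, 0.796, 0.606, -0.004]
wrist_force: [0.2, -0.5, 0.4]
finger_gap: 0.0851
grip_force: 0.0
tcp [ 0.6385 -0.2171  0.2218] yaw -15.41 units [ 0.029 -0.029  0.029] roll 0.003 F [ 0.15 -0.47  0.43] grip 0.0 t 5.4
```

View pics/g1.png

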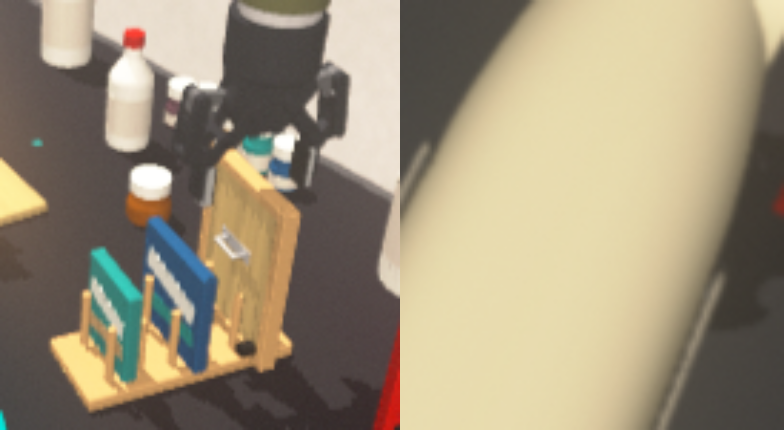

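The fingers straddle the panel's top edge, with the back finger at (205,195) and the front one at (300,180). I close them now.

```bash
python3 -m handwheel '{"deltas": [[0.2,0,0,0,0],[-0.2,0,0,0,0],[-0.4,0,0,0,0],[-0.6,0,0,0,0],[-1,0,0,0,0],[-1,0,0,0,0],[-1,0,0,0,0],[-1,0,0,0,0]]}' 60
python3 -c "
from h import *
go(.6377,-.2157,.2206,-15.44)"
```

```text
clock: 6.5
tcp_pos: [0.6392, -0.2178, 0.2207]
orientation: [-0.004, 0.796, 0.606, -0.003]
wrist_force: [4.8, -1.3, -3.0]
finger_gap: 0.0146
grip_force: 58.9
tcp [ 0.6392 -0.2178  0.2207] yaw -15.43 units [ 0.039 -0.051  0.003] roll 0.001 F [ 4.81 -1.32 -3.03] grip 58.87040734291077 t 6.5
```

```bash
python3 -m handwheel '{"deltas": [[-1,0,0,-0.1,0],[-1,0,0,-0.1,0],[-1,0,0,-0.2,0],[-1,0,0,-0.4,0],[-1,0,0,-0.5,0],[-1,0,0,-0.5,0],[-1,0,0,-0.5,0],[-1,0,0,-0.4,0],[-1,0,0,-0.2,0],[-1,0,0,0,0],[-1,0,0,0,0],[-1,0,0,0,0]]}'
python3 -c "
from h import *
go(.65,.16,.337,-6.7)"
```

```text
clock: 8.0
tcp_pos: [0.6392, -0.2176, 0.3354]
orientation: [-0.006, 0.796, 0.606, -0.004]
wrist_force: [0.2, -0.4, -2.7]
finger_gap: 0.0148
grip_force: 58.9
tcp [ 0.6392 -0.2176  0.3354] yaw -15.44 units [ 9.170e+00 -2.253e+00 -9.000e-03] roll -0.874 F [ 0.23 -0.4  -2.7 ] grip 58.89830768108368 t 8.0
```

```bash
python3 - <<'E'
from h import *
c=cam('side'); P=pts(c); s=status.get_state()
yaw=np.radians(-15.44); n=np.array([np.cos(yaw),np.sin(yaw),0]); l=np.array([-np.sin(yaw),np.cos(yaw),0])
d=P-s['tcp_pos']; X=d@n; Y=d@l; Z=P[...,2]
m=(abs(Y)<.07)&(X>-.03)&(X<.012)&(Z<.29)&(Z>.1)
v,u=np.nonzero(m); print('px',u.min(),u.max(),v.min(),v.max(),m.sum())
b=m&(abs(Y)<.05)&(X<-.0)&(X>-.013)
A=np.c_[Y[b],Z[b],np.ones(b.sum())]
k=np.ones(b.sum(),bool)
for _ in range(5):
    q=np.linalg.lstsq(A[k],X[b][k],rcond=None)[0]; r=X[b]-A@q; k=abs(r)<.002
print('plane dX/dY,dX/dZ,X0',q,'n',k.sum(),'std',r[k].std(), 'X at z=.2',q[1]*.2+q[2])
X2=X-(Y*q[0]+Z*q[1]+q[2])
st=m&(X2<-.006)&(abs(Y)<.03)&(Z>.15)
print('staple',st.sum(),np.c_[Y[st],Z[st],X2[st]].round(4)[:40])
f=c['frame'][v.min()-30:v.max()+10,u.min()-25:u.max()+25]; print(u.min()-25,v.min()-30,f.shape)
cv2.imwrite('pics/l1.png',cv2.resize(f,None,fx=5,fy=5,interpolation=2)[:600,:800,::-1]); np.save('l1.npy',c['frame'])
E
```

```text
px 338 381 159 241 2241
plane dX/dY,dX/dZ,X0 [-0.00383307  0.0008898  -0.00536466] n 1109 std 0.0008020844968328569 X at z=.2 -0.0051867020875494465
staple 111 [[ 5.200e-03  2.899e-01 -1.650e-02]
 [ 4.300e-03  2.880e-01 -1.680e-02]
 [ 3.500e-03  2.860e-01 -1.700e-02]
 [-1.000e-04  2.876e-01 -1.690e-02]
 [-4.000e-04  2.874e-01 -1.450e-02]
 [-5.200e-03  2.897e-01 -1.520e-02]
 [-5.900e-03  2.889e-01 -8.000e-03]
 [ 2.500e-03  2.841e-01 -1.730e-02]
 [ 2.300e-03  2.838e-01 -1.490e-02]
 [-2.300e-03  2.860e-01 -1.550e-02]
 [-8.500e-03  2.891e-01 -1.710e-02]
 [-8.800e-03  2.889e-01 -1.480e-02]
 [-6.500e-03  2.872e-01 -1.060e-02]
 [-8.400e-03  2.878e-01 -9.400e-03]
 [-1.250e-02  2.898e-01 -9.700e-03]
 [-1.260e-02  2.894e-01 -7.200e-03]
 [ 4.200e-03  2.807e-01 -1.590e-02]
 [ 7.000e-04  2.822e-01 -1.560e-02]
 [-2.700e-03  2.838e-01 -1.540e-02]
 [-8.500e-03  2.867e-01 -1.680e-02]
 [-8.600e-03  2.863e-01 -1.430e-02]
 [-8.900e-03  2.861e-01 -1.190e-02]
 [-8.100e-03  2.852e-01 -8.900e-03]
 [-1.160e-02  2.868e-01 -8.700e-03]
 [-1.280e-02  2.871e-01 -7.000e-03]
 [ 5.700e-03  2.773e-01 -1.450e-02]
 [ 1.800e-03  2.791e-01 -1.460e-02]
 [-5.900e-03  2.832e-01 -1.720e-02]
 [-7.900e-03  2.839e-01 -1.600e-02]
 [-8.300e-03  2.837e-01 -1.370e-02]
 [-6.800e-03  2.824e-01 -1.010e-02]
 [-6.800e-03  2.820e-01 -7.600e-03]
 [-1.100e-02  2.841e-01 -7.900e-03]
 [ 3.000e-03  2.764e-01 -1.600e-02]
 [ 1.900e-03  2.766e-01 -1.410e-02]
 [-4.100e-03  2.796e-01 -1.560e-02]
 [-9.900e-03  2.826e-01 -1.700e-02]
 [-8.500e-03  2.814e-01 -1.350e-02]
 [-5.800e-03  2.794e-01 -9.100e-03]
 [-8.600e-03  2.806e-01 -8.500e-03]]
313 129 (122, 93, 3)
```

View pics/l1.png

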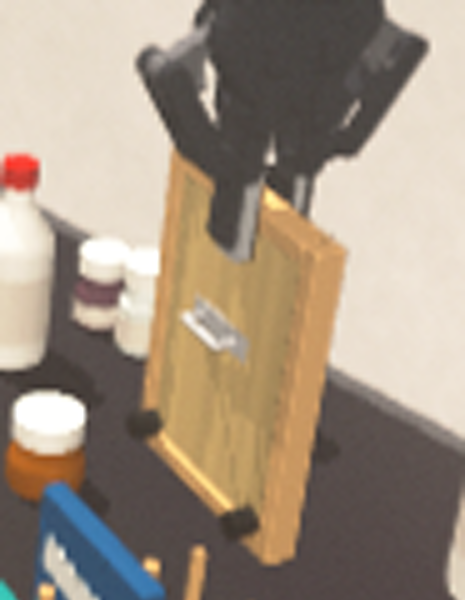

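The lifted panel hangs plumb in the gripper. In the crop the staple is at (212,325) and the bumpers at (143,423) and (238,522). I carry it to a stand-off in front of the hook.

```bash
python3 -m handwheel '{"deltas": [[-1,0,0,0,-0.45],[-1,0,0,0,-0.42],[-1,0.4,-0.05,0,0],[-1,0.8,-0.1,0,0],[-1,0.8,-0.1,0,0],[-1,0.8,-0.1,0,0],[-1,0.8,-0.1,0,0],[-1,0.8,-0.1,0,0],[-1,0.8,-0.1,0,0],[-1,0.8,-0.1,0,0],[-1,0.8,-0.1,0,0],[-1,0.8,-0.1,0,0],[-1,0.8,-0.1,0,0],[-1,0.8,0,0,0],[-1,0.6,0,0,0],[-1,0.2,0,0,0],[-1,0,0,0,0],[-1,0,0,0,0],[-1,0,0,0,0]]}'
python3 - <<'E'
from h import *
c=cam('top'); f=c['frame']; s=status.get_state()
go(.641,.1797,.289,-6.7)
cs=cam('side'); P=pts(cs)
yaw=np.radians(-6.7); n=np.array([np.cos(yaw),np.sin(yaw),0]); l=np.array([-np.sin(yaw),np.cos(yaw),0])
# board back face from side camera depth (robot side), 10 mm behind the front
h=P-np.array([.5615,.189,0]); X=h@n; Y=h@l; Z=P[...,2]
b=(abs(Y)<.085)&(X>-.03)&(X<.005)&(Z>.08)&(Z<.165)
A=np.c_[Y[b],Z[b],np.ones(b.sum())]; k=np.ones(b.sum(),bool)
for _ in range(6): q=np.linalg.lstsq(A[k],X[b][k],rcond=None)[0]; r=X[b]-A@q; k=abs(r)<max(.002,1.5*r[k].std()*0)
print('board back rel: slope',q,'std',r[k].std(),k.sum(),b.sum(),'yaw',-6.7-np.degrees(np.arctan(q[0])),'X at hook z',q[1]*.145+q[2])
v,u=np.mgrid[0:420,0:560]
for nme,cc,m in(('hardener',c,None),):
    Q=pts(c); w=(u>195)&(u<240)&(v>90)&(v<140)&(Q[...,2]>.05)&(Q[...,2]<.16); print(np.nanmin(Q[w],0),np.nanmax(Q[w],0))
cv2.imwrite('pics/s1.png',np.hstack([cv2.resize(f[120:270,100:260],(420,394)),cv2.resize(cs['frame'][80:240,190:345],(380,394))])[:,:,::-1])
E
```

```text
clock: 10.42
tcp_pos: [0.6449, 0.1833, 0.3376]
orientation: [-0.005, 0.748, 0.664, -0.004]
wrist_force: [-0.4, 0.5, -2.8]
finger_gap: 0.0154
grip_force: 58.8
tcp [0.6449 0.1834 0.3376] yaw -6.82 units [-0.106 -0.07   1.215] roll -0.012 F [ 0.49  0.39 -2.22] grip 58.788002729415894 t 10.475
board back rel: slope [-0.0073864   0.00076503 -0.0070173 ] std 0.000785242595005469 539 546 yaw -6.276798335027797 X at hook z -0.006906366864798048
[0.7709761  0.05481768 0.05009344] [0.87691858 0.13560949 0.14675129]
```

View pics/s1.png

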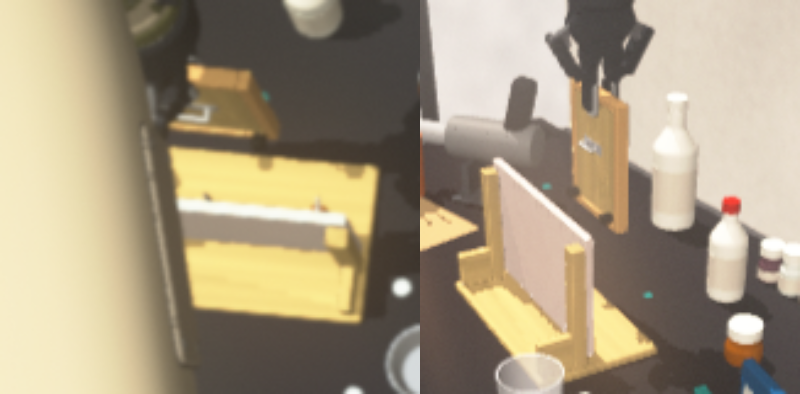

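```bash
python3 -m handwheel '{"deltas": [[-1,-0.05,0,0.2,-0.03],[-1,-0.05,0,0.4,0],[-1,0,0,0.4,0],[-1,0,0,0.2,0],[-1,0,0,0,0],[-1,0,-0.2,0,0],[-1,0,-0.3,0,0],[-1,0,-0.3,0,0],[-1,0,-0.2,0,0],[-1,0,-0.15,0,0],[-1,0,-0.1,0,0],[-1,0,0,0,0],[-1,0,0,0,0],[-1,0,0,0,0]]}'
python3 - <<'E'
from h import *
go(.5824,.1866,.289,-6.5)
P=pts(cam('side')); s=status.get_state()
yaw=np.radians(-6.3); n=np.array([np.cos(yaw),np.sin(yaw),0]); l=np.array([-np.sin(yaw),np.cos(yaw),0])
h=P-np.array([.5615,.189,0]); X=h@n; Y=h@l; Z=P[...,2]
def pl(b,t):
    A=np.c_[Y[b],Z[b],np.ones(b.sum())]; k=np.ones(b.sum(),bool)
    for _ in range(6): q=np.linalg.lstsq(A[k],X[b][k],rcond=None)[0]; r=X[b]-A@q; k=abs(r)<.002
    print(t,q,k.sum(),b.sum(),'X at .2',q[1]*.2+q[2])
pl((abs(Y)<.085)&(X>-.015)&(X<.002)&(Z>.06)&(Z<.165),'board')
pl((abs(Y)<.055)&(X>.01)&(X<.035)&(Z>.185)&(Z<.235)&(abs(Y)>.015),'panel')
E
```

```text
clock: 12.28
tcp_pos: [0.5943, 0.1861, 0.29]
orientation: [-0.005, 0.746, 0.666, -0.004]
wrist_force: [0.0, 0.0, -3.3]
finger_gap: 0.0151
grip_force: 58.8
tcp [0.5943 0.1861 0.29  ] yaw -6.45 units [-0.022 -0.296  0.028] roll 0.005 F [ 0.02  0.03 -3.32] grip 58.81818115711212 t 12.275
board [ 0.00068786  0.0016094  -0.00707967] 658 669 X at .2 -0.006757787135868422
panel [-0.00065405 -0.02746033  0.03322562] 135 164 X at .2 0.027733556814875035
```

```bash
python3 -m handwheel '{"deltas": [[-1,0,-0.05,0,0],[-1,0,-0.05,0,0],[-1,0,-0.05,0,0],[-1,0,-0.05,0,0],[-1,0,0,0,0],[-1,0,0,0,0]]}'; python3 -m handwheel '{"deltas": [[-1,0,-0.025,0,0],[-1,0,0,0,0],[-1,0,0,0,0]]}';python3 -m handwheel '{"deltas": [[-1,0,-0.025,0,0],[-1,0,0,0,0],[-1,0,0,0,0]]}'
```

```text
clock: 13.08
tcp_pos: [0.5861, 0.1871, 0.2903]
orientation: [-0.005, 0.746, 0.666, -0.004]
wrist_force: [0.3, 1.2, -2.1]
finger_gap: 0.0152
grip_force: 58.8
clock: 13.45
tcp_pos: [0.5854, 0.1872, 0.2903]
orientation: [-0.005, 0.746, 0.666, -0.003]
wrist_force: [2.4, -0.7, -3.0]
finger_gap: 0.015
grip_force: 58.9
clock: 13.82
tcp_pos: [0.585, 0.1872, 0.2904]
orientation: [-0.004, 0.746, 0.666, -0.003]
wrist_force: [5.6, 0.2, -4.5]
finger_gap: 0.0146
grip_force: 58.9
```

```bash
python3 -m handwheel '{"deltas": [[-1,0,0.02,0,0],[-1,0,0,0.04,0],[-1,0,0,0.04,0],[-1,0,0,0.04,0],[-1,0,0,0.04,0],[-1,0,0,0,0],[-1,0,0,0,0]]}'; python3 -m handwheel '{"deltas": [[-1,0,0,0.025,0],[-1,0,0,0.025,0],[-1,0,0,0,0],[-1,0,0,0,0]]}'
for i in 1; do python3 -m handwheel '{"deltas": [[-1,0,0,0.025,0],[-1,0,0,0,0],[-1,0,0,0,0]]}';done
```

```text
clock: 14.7
tcp_pos: [0.5853, 0.1873, 0.2839]
orientation: [-0.005, 0.746, 0.666, -0.003]
wrist_force: [5.2, -0.1, -0.4]
finger_gap: 0.0153
grip_force: 59.3
clock: 15.2
tcp_pos: [0.5852, 0.1873, 0.282]
orientation: [-0.005, 0.746, 0.666, -0.003]
wrist_force: [5.8, -0.1, -0.9]
finger_gap: 0.015
grip_force: 59.3
clock: 15.58
tcp_pos: [0.5852, 0.1873, 0.281]
orientation: [-0.005, 0.746, 0.666, -0.003]
wrist_force: [6.3, -1.0, -0.2]
finger_gap: 0.0151
grip_force: 59.3
```

```bash
python3 -m handwheel '{"deltas": [[-1,0,0.02,0,0],[-1,0,0,0,0],[-1,0,0,0.025,0],[-1,0,0,0,0],[-1,0,0,0,0]]}'; for i in 1; do python3 -m handwheel '{"deltas": [[-1,0,0,0.025,0],[-1,0,0,0,0],[-1,0,0,0,0]]}';done; python3 -m handwheel '{"deltas": [[-1,0,0,0.025,0],[-1,0,0,0,0],[-1,0,0,0,0]]}'
```

```text
clock: 16.2
tcp_pos: [0.5855, 0.1872, 0.2796]
orientation: [-0.005, 0.746, 0.666, -0.004]
wrist_force: [3.4, 0.2, -0.4]
finger_gap: 0.0152
grip_force: 59.1
clock: 16.58
tcp_pos: [0.5855, 0.1872, 0.2787]
orientation: [-0.005, 0.746, 0.666, -0.004]
wrist_force: [4.0, 0.1, -1.8]
finger_gap: 0.0147
grip_force: 59.2
clock: 16.95
tcp_pos: [0.5855, 0.1872, 0.2777]
orientation: [-0.005, 0.746, 0.666, -0.004]
wrist_force: [3.8, 0.9, -2.1]
finger_gap: 0.0149
grip_force: 59.3
```

```bash
python3 -m handwheel '{"deltas": [[-1,0,0,0.025,0],[-1,0,0,0,0],[-1,0,0,0,0]]}'; python3 -m handwheel '{"deltas": [[-1,0,0,0.025,0],[-1,0,0,0,0],[-1,0,0,0,0]]}'
```

```text
clock: 17.32
tcp_pos: [0.5855, 0.1872, 0.2767]
orientation: [-0.005, 0.746, 0.666, -0.004]
wrist_force: [3.9, -0.8, -2.1]
finger_gap: 0.0146
grip_force: 59.3
clock: 17.7
tcp_pos: [0.5855, 0.1872, 0.2758]
orientation: [-0.005, 0.746, 0.666, -0.004]
wrist_force: [3.8, 0.0, -1.6]
finger_gap: 0.015
grip_force: 59.3
```

```bash
python3 -m handwheel '{"deltas": [[-1,0,0.005,0.025,0],[-1,0,0,0,0],[-1,0,0,0,0]]}'; python3 -m handwheel '{"deltas": [[-1,0,0,0.025,0],[-1,0,0,0,0],[-1,0,0,0,0]]}'
```

```text
clock: 18.08
tcp_pos: [0.5855, 0.1872, 0.2747]
orientation: [-0.005, 0.746, 0.666, -0.004]
wrist_force: [3.0, -0.7, -2.1]
finger_gap: 0.0149
grip_force: 59.3
clock: 18.45
tcp_pos: [0.5856, 0.1872, 0.2737]
orientation: [-0.005, 0.746, 0.666, -0.004]
wrist_force: [2.6, 0.4, -0.8]
finger_gap: 0.0146
grip_force: 59.3
```

```bash
python3 -m handwheel '{"deltas": [[-1,0,0,0.025,0],[-1,0,0,0,0],[-1,0,0,0,0]]}'; python3 -m handwheel '{"deltas": [[-1,0,0,0.025,0],[-1,0,0,0,0],[-1,0,0,0,0]]}'
```

```text
clock: 18.82
tcp_pos: [0.5856, 0.1872, 0.2727]
orientation: [-0.005, 0.746, 0.666, -0.004]
wrist_force: [2.5, 1.2, -2.3]
finger_gap: 0.015
grip_force: 59.2
clock: 19.2
tcp_pos: [0.5856, 0.1872, 0.2717]
orientation: [-0.005, 0.746, 0.666, -0.004]
wrist_force: [1.3, 0.7, -1.4]
finger_gap: 0.0153
grip_force: 59.2
```

```bash
python3 -m handwheel '{"deltas": [[-1,0,0,0.025,0],[-1,0,0,0,0],[-1,0,0,0,0]]}'; python3 -m handwheel '{"deltas": [[-1,0,0,0.025,0],[-1,0,0,0,0],[-1,0,0,0,0]]}'
```

```text
clock: 19.58
tcp_pos: [0.5856, 0.1872, 0.2707]
orientation: [-0.005, 0.746, 0.666, -0.004]
wrist_force: [2.1, -0.2, -2.1]
finger_gap: 0.0146
grip_force: 59.1
clock: 19.95
tcp_pos: [0.5856, 0.1872, 0.2697]
orientation: [-0.005, 0.746, 0.666, -0.004]
wrist_force: [2.3, -0.5, -2.0]
finger_gap: 0.0149
grip_force: 59.2
```

```bash
python3 -m handwheel '{"deltas": [[-1,0,0,0.025,0],[-1,0,0,0,0],[-1,0,0,0,0]]}'; python3 -m handwheel '{"deltas": [[-1,0,0,0.025,0],[-1,0,0,0,0],[-1,0,0,0,0]]}'
```

```text
clock: 20.32
tcp_pos: [0.5856, 0.1872, 0.2687]
orientation: [-0.005, 0.746, 0.666, -0.004]
wrist_force: [1.9, -0.0, -2.2]
finger_gap: 0.0153
grip_force: 59.1
clock: 20.7
tcp_pos: [0.5856, 0.1872, 0.2677]
orientation: [-0.005, 0.746, 0.666, -0.004]
wrist_force: [2.5, 0.7, -2.8]
finger_gap: 0.0151
grip_force: 59.1
```

```bash
python3 -m handwheel '{"deltas": [[-1,0,0,0.025,0],[-1,0,0,0,0],[-1,0,0,0,0]]}'
```

```text
clock: 21.08
tcp_pos: [0.5856, 0.1872, 0.2667]
orientation: [-0.005, 0.746, 0.666, -0.004]
wrist_force: [3.3, 0.3, -3.4]
finger_gap: 0.0144
grip_force: 59.1
```

```bash
python3 -m handwheel '{"deltas": [[-1,0,0,0.025,0],[-1,0,0,0,0],[-1,0,0,0,0]]}'
```

```text
clock: 21.45
tcp_pos: [0.5856, 0.1872, 0.2657]
orientation: [-0.005, 0.746, 0.666, -0.004]
wrist_force: [1.9, 0.3, -2.2]
finger_gap: 0.0149
grip_force: 59.1
```

```bash
python3 -m handwheel '{"deltas": [[-1,0,0,0.025,0],[-1,0,0,0,0],[-1,0,0,0,0]]}'
```

```text
clock: 21.82
tcp_pos: [0.5856, 0.1872, 0.2648]
orientation: [-0.005, 0.746, 0.666, -0.004]
wrist_force: [1.6, -0.2, -2.1]
finger_gap: 0.0151
grip_force: 59.1
```

```bash
python3 -m handwheel '{"deltas": [[-1,0,0,0.025,0],[-1,0,0,0,0],[-1,0,0,0,0]]}'
```

```text
clock: 22.2
tcp_pos: [0.5856, 0.1872, 0.2638]
orientation: [-0.005, 0.746, 0.666, -0.004]
wrist_force: [1.8, 0.8, -1.8]
finger_gap: 0.015
grip_force: 59.1
```

```bash
python3 -m handwheel '{"deltas": [[-1,0,0,0.02,0],[-1,0,0,0,0],[-1,0,0,0,0]]}'
```

```text
clock: 22.58
tcp_pos: [0.5856, 0.1872, 0.263]
orientation: [-0.005, 0.746, 0.666, -0.004]
wrist_force: [1.1, -0.9, -1.9]
finger_gap: 0.015
grip_force: 59.1
```

```bash
python3 -m handwheel '{"deltas": [[-1,0,0,0.02,0],[-1,0,0,0,0],[-1,0,0,0,0]]}'
```

```text
clock: 22.95
tcp_pos: [0.5856, 0.1872, 0.2624]
orientation: [-0.005, 0.746, 0.666, -0.003]
wrist_force: [2.4, -0.8, 0.2]
finger_gap: 0.0151
grip_force: 59.2
```

```bash
python3 -m handwheel '{"deltas": [[-1,0,0,0.01,0],[-1,0,0,0,0],[-1,0,0,0,0]]}'
```

```text
clock: 23.32
tcp_pos: [0.5856, 0.1873, 0.2622]
orientation: [-0.005, 0.746, 0.666, -0.003]
wrist_force: [1.4, -0.3, 2.1]
finger_gap: 0.015
grip_force: 59.7
```

```bash
python3 -m handwheel '{"deltas": [[-1,0,0,0.01,0],[-1,0,0,0,0],[-1,0,0,0,0]]}'
```

```text
clock: 23.7
tcp_pos: [0.5856, 0.1873, 0.2619]
orientation: [-0.005, 0.746, 0.666, -0.003]
wrist_force: [1.2, -0.7, 4.9]
finger_gap: 0.015
grip_force: 60.1
```

```bash
python3 -m handwheel '{"deltas": [[-1,0,0,0,0],[-1,0,0,0,0],[-1,0,0,0,0],[-1,0,0,0,0]]}';python3 -m handwheel '{"deltas": [[-1,0,0,0.002,0],[-1,0,0,0,0],[-1,0,0,0,0],[-1,0,0,0,0],[-1,0,0,0,0],[-1,0,0,0,0]]}'
```

```text
clock: 24.2
tcp_pos: [0.5857, 0.1873, 0.2619]
orientation: [-0.005, 0.746, 0.666, -0.003]
wrist_force: [2.1, -1.2, 5.3]
finger_gap: 0.0149
grip_force: 60.1
clock: 24.95
tcp_pos: [0.5856, 0.1873, 0.2618]
orientation: [-0.005, 0.746, 0.666, -0.003]
wrist_force: [0.9, 0.0, 5.2]
finger_gap: 0.015
grip_force: 60.1
```

```bash
python3 -m handwheel '{"deltas": [[-1,0,0,-0.015,0],[-1,0,0,0,0],[-1,0,0,0,0],[-1,0,0,0,0]]}' 20
python3 -m handwheel '{"deltas": [[-0.6,0,0,0,0],[-0.55,0,0,0,0],[-0.5,0,0,0,0],[-0.4,0,0,0,0],[-0.3,0,0,0,0],[-0.2,0,0,0,0],[-0.2,0,0,0,0],[-0.2,0,0,0,0]]}'
python3 - <<'E'
from h import *
c=cam('side'); f=c['frame'][60:240,160:370]; cv2.imwrite('pics/r1.png',cv2.resize(f,None,fx=3,fy=3,interpolation=2)[:,:,::-1])
E
```

```text
clock: 25.45
tcp_pos: [0.5856, 0.1872, 0.262]
orientation: [-0.005, 0.746, 0.666, -0.003]
wrist_force: [2.3, 0.2, 3.7]
finger_gap: 0.0151
grip_force: 59.8
clock: 26.45
tcp_pos: [0.5855, 0.1872, 0.262]
orientation: [-0.005, 0.746, 0.666, -0.004]
wrist_force: [0.0, -0.0, 0.1]
finger_gap: 0.034
grip_force: 0.0
```

View pics/r1.png

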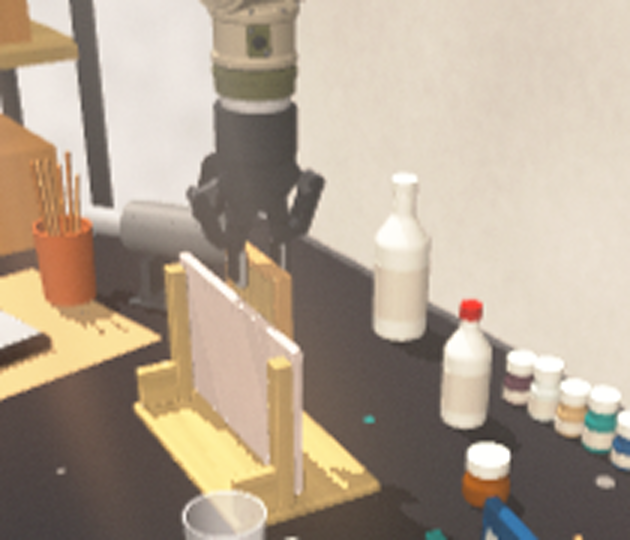

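The panel is hanging at (270,290) with the fingers off it on both sides. I raise the gripper straight up and check that it stays put.

```bash
python3 -m handwheel '{"deltas": [[-0.2,0,0,-0.1,0],[-0.2,0,0,-0.2,0],[-0.2,0,0,-0.4,0],[-0.2,0,0,-0.6,0],[-0.2,0,0,-0.6,0],[-0.2,0,0,-0.4,0],[-0.2,0,0,0,0],[-0.2,0,0,0,0],[-0.2,0,0,0,0],[-0.2,0,0,0,0],[-0.2,0,0,0,0],[-0.2,0,0,0,0]]}'
python3 - <<'E'
from h import *
for i in range(2):
    P=pts(cam('side')); h=P-np.array([.565,.189,0]); n=np.array([.994,-.11,0]); l=np.array([.11,.994,0])
    X=h@n;Y=h@l;Z=P[...,2]; b=(abs(Y)<.07)&(X>.005)&(X<.04)&(Z>.19)&(Z<.235)
    print(b.sum(),'top z',np.percentile(Z[b],98),'X',np.percentile(X[b],[5,50,95]))
c=cam('side'); cv2.imwrite('pics/r2.png',cv2.resize(c['frame'][60:240,160:370],None,fx=3,fy=3,interpolation=2)[:,:,::-1])
E
```

```text
clock: 28.0
tcp_pos: [0.5866, 0.1869, 0.3538]
orientation: [-0.005, 0.746, 0.666, -0.004]
wrist_force: [-0.5, 0.3, -1.5]
finger_gap: 0.0343
grip_force: 0.0
247 top z 0.2165268163314373 X [0.0125566  0.01607666 0.02617799]
245 top z 0.21669504965345557 X [0.01249294 0.01605037 0.0262444 ]
```

View pics/r2.png

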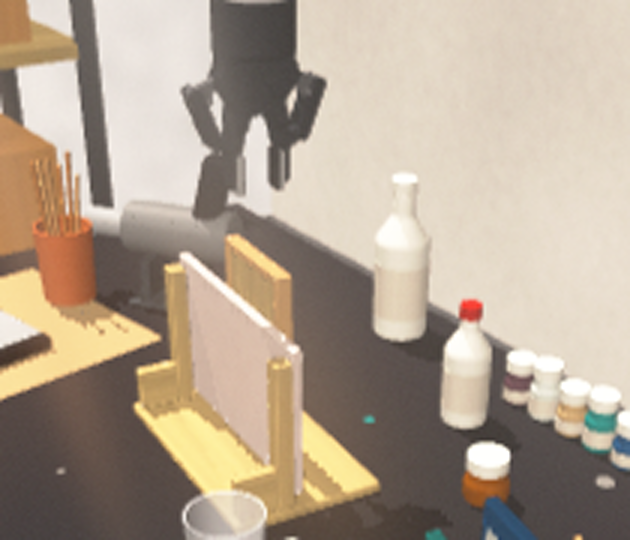

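The panel hangs still on the hook at (258,290), with its top at z 0.216 and the gripper well clear above it.

```bash
python3 -c "
from workcell import hand_in
print(hand_in())"
```

```text
the job is handed in; nothing more can be done
None
```

The panel is hanging still by its staple on the J-hook, resin face outwards; I tugged it down at about 5 N for over a second before letting go, and the job was handed in at about 28 s (no verdict came back).

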